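# Hold an excavated tile flush in the recording frame

### The arm

A 6-joint arm with a two-finger parallel gripper is mounted at the origin on the work surface. World frame = base frame: x ahead of the robot, y to its left, z up, the work surface at z = 0. Lengths are in m, angles in degrees, forces in N, time in s.
With the tool pointing down it reaches from about 0.4 to 0.825 m from the base axis. Payload 7 kg.
Tool frame: the origin (TCP) lies between the finger pads; the fingertips stand 22 mm ahead of it and the grasp point (between the pads) lies 3 mm ahead of it; z points along the fingers, y is the direction in which the jaws open and shut (so a half turn about z gives the same grasp; the last joint's range is limited). The gripper opens to 88 mm and grips with 3 to 60 N. Pads are 19 mm wide; open, the fingers measure 130 mm over their backs; the gripper's body (78 mm by 193 mm) begins 47 mm behind the grasp point.
Start: joints at [90.648, 20.546, 0.682, 0, -70.136, -16.507], TCP at [0.184, 0.649, 0.249] pointing down, gripper open.
Joint ranges: [-176.03, 176.03], [-82.01, 121.73], [-58.28, 71.71], [-173.87, 95.51], [-174.79, -0.11], [-173.66, 173.66]. Speed limits (degrees/s): [136.94, 136.94, 172.46, 180, 180, 180].

### API

Orientations are given as [roll, pitch, yaw] about the fixed x, y, z axes, in that order (R = Rz(yaw) Ry(pitch) Rx(roll)).
In Python, from cell import env, eyes gives the robot as it stands. The module is installed in compiled form; this text tells all that it offers.
- The arm moves only by the tool move_arm, never from a script. Its argument "series" is text: rows parted by semicolons, each of 7 numbers parted by spaces: the shift along the tool's x, y, z in m, then the turn, a rotation vector about the tool's x, y, z in rad, then the opening, from 0 (shut) to 1 (fully open). A call has 1 to 5 rows; each row shifts and turns the commanded pose from where the row before left it, along the tool's axes as they then stand; what a row does not reach is not made up. A row lasts 1/12 s, in which the tool goes at most 41.7 mm and 7.16 degrees, less where a joint would pass 70% of its speed; a pose out of reach is approached as far as the arm can. A call is refused whole if a number of a shift passes 0.0417 or a number of a turn 0.125, either way. A call with a gripper value outside its range is refused whole. The fingers move at their own pace and stop on an object; "newtons" is the grip in N (left out, the last holds). Time passes only in rows, so rows that do not move let the fingers close. It gives the time, the measured TCP pose, the force and the opening at its end, in the units of the state.
- env.state(): the state, without advancing time (a new reading comes with each control period).
- eyes.capture(name): name is "scene" or "top" or "wrist"; returns a dict with "color" (400x640x3 uint8, red, green, blue), "fx", "fy", "cx", "cy" (pixels), "R" (3x3) and "t" (3): a world point X has camera coordinates R X + t. Camera axes: x right, y down, z forward; pixel columns grow to the right and rows downward; lengths in m; the calibration is good to about 2 mm. A picture is of the moment at which its call begins. There is no depth.
- env.finish_job(): hands the job in, once; it reports no verdict.
Trained networks look in a picture, given as the dict that the camera call returned (one of the last four; its "shot" number tells which), for a name from the list of things; names that differ only in an ending like _2 or _b are one class to them, and where a whole thing is asked for, a point or a joint stands for the part that bears it (a point fixed in the world has none). Each returns a list of dicts, best first, with "confidence" (0 to 1); they miss things now and then, are a little off and sometimes report something else, mostly with a low value. They report only what shows in the picture. A call takes as long as a camera call. They do not tell look-alikes from the thing itself.
- eyes.boxes_of(picture, label): "location" ([x, y, z] in m, in world coordinates, good to about 4 mm: the middle of the surface that is visible of it).
The state is a dict: "time": time; "joints": joint angles; "joint_velocities": joint speeds; "joint_torque": joint torques, N m; "tool_pos": TCP position; "tcp_rot": TCP orientation; "wrist_force": force on the tool from outside, world axes, zero at the start; "moment": the same for the moment, N m; "finger_gap": finger opening in m.
Only numpy, scipy, OpenCV 4.12 (cv2) and the standard library are available. Lean on these libraries where they do the work, as an engineer would, in place of code of your own. Each camera call takes 0.05 s, during which the arm holds its last target. There are 200 camera calls.

### The job

For its record photograph, set the loose terracotta tile gently on the two narrow rails of the recording frame, centred on them, its long sides running along the rails, and let go of it. Then take the wooden spacer out of its rest, slide it upright into the gap between tile and stop blocks, only at the shallow stop where the gap is wide enough, and push the tile with it, firmly but not hard, flush against the aluminium fence. Finish still holding the spacer clear of frame and blocks and pressing the tile with it, fingers off the tile, and leave everything else on the table where it is.

Things in the scene. Friction and masses are not known exactly. Their poses are not given: they have to be found in the camera images.
- tile: Loose terracotta tile 90 (x) x 64 (y) x 16 mm thick, about 0.22 kg, lying flat on the table at the start, clear of other things. Origin at the centre of its underside; x along its long sides. Grip it across its 64 mm.
- spacer: Loose upright bar of pale wood, 15 (x) x 24 (y) x 84 mm tall, about 40 g, standing in its rest with its foot 6 mm above the table. Origin at the centre of its underside, z up along the bar. The upper 68 mm stick out of the rest: grip it across its 15 mm and lift.
- rest: Fixed dark wooden block 50 x 56 x 22 mm tall on the table with a slot 17 x 26 mm, 16 mm deep, that holds the spacer upright. Origin at the centre of its underside; same axes as the spacer at the start.
- frame: Fixed frame. Origin: table level, under the centre of a flush tile; x from stop blocks to fence, away from the robot (yaw within 0.25 rad), y along the fence. Plywood base 8 mm thick, x -100 to 80, y -65 to 65 mm. Two rails along x, 10 mm wide, at y = -18 and 18 mm, x -48 to 45 mm, tops at z = 30 mm: on them the tile's top is at z = 46 mm. Flush: tile centre at x = 0.
- fence: Upright aluminium plate of the frame, 120 mm wide, top 60 mm above the table; its face towards the tile is at x = 45 mm of the frame. Origin at table level in that face, axes as the frame.
- deep_stop: Fixed wooden block at the frame's near end, 43 (x) x 40 (y) mm, top at z = 40 mm, a small steel disc on top. Origin: table level, middle of its near face (frame x = -98, y = -21 or 21 mm, swapped at random with the shallow stop); axes as the frame. Inner face at frame x = -55 mm: 10 mm gap to a flush tile, too narrow for the spacer.
- shallow_stop: Fixed block beside the deep stop, alike but only 25 mm deep in x. Origin: table level, middle of its near face (frame x = -98, y = 21 or -21 mm); axes as the frame. Inner face at frame x = -73 mm: 28 mm gap to a flush tile, where the 15 mm spacer fits; keep its foot clear of the rails, below the tile's top.
- dish_a: Bystander: shallow clear dish, 86 mm across, 14 mm tall, with sorted grains. Origin at its underside. Leave it alone.
- dish_b: Bystander: dish like dish_a. Origin at its underside. Leave it alone.
- dish_c: Bystander: dish like dish_a. Origin at its underside. Leave it alone.
- tub: Bystander: open grey tub, 90 mm across, 58 mm tall. Origin at its underside. Leave it alone.
- phone: Bystander: phone lying flat, 150 x 72 x 9 mm. Origin at its underside. Leave it alone.
- tweezers: Bystander: steel tweezers, 120 mm long, 7 mm tall. Origin at its underside. Leave it alone.
- brush: Bystander: brush 160 mm long, lying. Origin at its underside. Leave it alone.
- spare_block: Bystander: thick block of the same pale wood, lying, 84 x 40 x 34 mm; not the spacer. Origin at its underside. Leave it alone.
Not all that is in view belongs to the job. What is shaped like the spacer but blue or purple is not meant. Of the things that look like the tile, the smaller one is meant.

How it is judged (in metres and radians):
On the way, in this order (a step that is already met when the one before it is completed fails the run):
1. the tile lies on both rails, long sides along them, and is let go (z of tile in the frame of frame between 0.027 and 0.033 m and y of tile in the frame of frame between -0.014 and 0.014 m and angle between tile's own z axis and vertical below 0.06 rad and x of tile in the frame of frame between -0.0115 and 0.0015 m and angle between the x axis of tile and the x axis of frame, either way round below 0.15 rad and contact force between the fingers and tile below 0.1 N and linear speed of tile below 0.02 m/s), for 0.3 s.
2. the spacer is upright in the gap at the shallow stop, below the tile's top, held by the fingers (z of spacer in the frame of frame between 0.012 and 0.041 m and x of spacer in the frame of frame between -0.072 and -0.045 m and y of spacer in the frame of shallow_stop between -0.02 and 0.02 m and angle between spacer's own z axis and vertical below 0.2 rad and contact force between the fingers and spacer above 1 N), for 0.2 s.
At the end, for the whole second after the job is handed in: For the last second: tile on the rails, centred to 14 mm, flush with the fence to 2.5 mm and 0.04 rad; spacer upright at the shallow stop, foot 5 mm or more below the tile top, held by the fingers alone, pressing the tile with over 3 N and the tile the fence with over 1.5 N; fingers off the tile (all of step 2 and z of tile in the frame of frame between 0.027 and 0.033 m and y of tile in the frame of frame between -0.014 and 0.014 m and angle between tile's own z axis and vertical below 0.06 rad and x of tile in the frame of frame between -0.0025 and 0.002 m and angle between the x axis of tile and the x axis of frame, either way round below 0.04 rad and contact force between spacer and tile above 3 N and contact force between tile and fence above 1.5 N and contact force between the fingers and tile below 0.1 N and contact force between spacer and shallow_stop below 1 N and contact force between spacer and frame below 1 N and linear speed of tile below 0.02 m/s); the arm keeps its last pose, push and grip.
It fails at once if the tile is dropped (falling faster than 0.4 m/s, out of the fingers) (contact force between the fingers and tile below 0.05 N and linear speed of tile above 0.4 m/s).
It fails at once if the tile is pressed with more than 60 N by the spacer (contact force between spacer and tile above 60 N).
It fails at once if the spacer is forced onto the deep stop, where the gap is too narrow (over 15 N) (contact force between spacer and deep_stop above 15 N).
It fails at once if a bystander is moved by more than 30 mm (distance of any of dish_a, dish_b, dish_c, tub, phone, tweezers, brush, spare_block from where it was at the start of the episode above 0.03 m).
It also fails if it takes over 58 s, if anything falls off the work surface, if the arm or the gripper's body presses on something with over 40 N, if the wrist force passes 120 N, or if a joint passes its speed limit or range.

## Working session

There is one attempt and no reset: what is moved stays moved. The work goes in short steps, Python scripts to look and compute and a tool call to move; the robot and the scene stay as the last step left them, time stands still between calls to the robot, and variables do not carry over. Pictures are saved under pics/ and viewed, about 8 in all and at most 12, crops included, and the job is handed in when it is done.

Besides the shell and the picture viewer there is one more tool, called after ">>>" by a JSON object that holds its "name" and its "arguments", one argument or row to a line. move_arm: Moves the arm, as the interface text tells. Its arguments: {"type":"object","properties":{"series":{"type":"string"},"newtons":{"type":"number"}},"required":["series"]}

```bash
mkdir -p pics; cat > h.py <<'E'
import numpy as np, cv2
from cell import env, eyes
def save(p,n,crop=None,scale=1):
    im=cv2.cvtColor(p['color'],cv2.COLOR_RGB2BGR)
    if crop: x0,y0,x1,y1=crop; im=im[y0:y1,x0:x1]
    if scale!=1: im=cv2.resize(im,None,fx=scale,fy=scale,interpolation=cv2.INTER_CUBIC)
    cv2.imwrite('pics/'+n+'.png',im)
def proj(p,X):
    c=p['R']@np.array(X)+p['t']; return np.array([p['fx']*c[0]/c[2]+p['cx'],p['fy']*c[1]/c[2]+p['cy']])
def unproj(p,uv,z):
    R=np.array(p['R']);t=np.array(p['t']);o=-R.T@t
    d=R.T@np.array([(uv[0]-p['cx'])/p['fx'],(uv[1]-p['cy'])/p['fy'],1]); return o+d*(z-o[2])/d[2]
E
python3 - <<'E'
from h import *
s=env.state();print(s['time'],s['tool_pos'],s['tcp_rot'],s['wrist_force'],s['finger_gap'])
a=eyes.capture('top');b=eyes.capture('scene')
save(a,'top');save(b,'scene')
for p,n in((a,'top'),(b,'scene')):
  print(n,-p['R'].T@p['t'])
  for l in ['tile','spacer','rest','frame','fence','deep_stop','shallow_stop','dish_a','tub','phone','tweezers','brush','spare_block']:
    for d in eyes.boxes_of(p,l)[:4]: print(l,round(d['confidence'],2),np.round(d['location'],3),np.round(proj(p,d['location'])))
print(env.state()['time'])
E
```

```text
0.0 [0.18434798 0.64885952 0.24761797] [ 1.79903901e+02 -8.13402119e-03 -1.58649273e+01] [0.01824652 0.77107322 0.46642169] 0.08749273332011692
top [ 0.34716725 -0.01952368  1.10733503]
tile 0.97 [0.463 0.406 0.02 ] [171. 209.]
tile 0.84 [0.507 0.257 0.013] [225. 194.]
tile 0.33 [ 0.517 -0.281  0.078] [417. 186.]
spacer 0.6 [ 0.435 -0.286  0.081] [420. 217.]
spacer 0.53 [ 0.517 -0.28   0.08 ] [417. 186.]
spacer 0.44 [ 0.535 -0.179  0.072] [379. 180.]
rest 0.75 [ 0.509 -0.266  0.024] [407. 193.]
rest 0.5 [ 0.61  -0.035  0.058] [326. 155.]
frame 0.68 [ 0.565 -0.022  0.004] [321. 175.]
fence 0.6 [ 0.61  -0.035  0.059] [326. 155.]
deep_stop 0.72 [ 0.478 -0.026  0.043] [323. 202.]
shallow_stop 0.49 [0.478 0.014 0.039] [309. 202.]
dish_a 0.97 [ 0.692 -0.319  0.001] [421. 133.]
dish_a 0.71 [ 0.722 -0.203  0.002] [382. 123.]
dish_a 0.64 [ 0.7    0.192 -0.001] [250. 131.]
tub 0.69 [0.67  0.392 0.017] [181. 139.]
phone 0.78 [ 0.309 -0.437  0.008] [469. 264.]
tweezers 0.71 [0.503 0.254 0.012] [226. 195.]
tweezers 0.69 [ 0.461 -0.424  0.007] [462. 210.]
brush 0.94 [0.27  0.368 0.015] [181. 278.]
[... 407 characters left out ...]
8.]
rest 0.91 [ 0.533 -0.276  0.022] [223. 209.]
rest 0.59 [ 0.685 -0.32   0.001] [192. 257.]
frame 0.78 [ 0.606 -0.025  0.009] [314. 241.]
fence 0.76 [ 0.617 -0.033  0.045] [310. 235.]
fence 0.26 [0.488 0.016 0.036] [334. 202.]
deep_stop 0.86 [ 0.497 -0.024  0.041] [319. 202.]
shallow_stop 0.79 [0.489 0.016 0.041] [334. 201.]
dish_a 0.9 [ 0.712 -0.2    0.007] [237. 269.]
dish_a 0.76 [ 0.689 -0.318  0.002] [192. 258.]
dish_a 0.58 [0.691 0.188 0.004] [399. 277.]
tub 0.76 [0.644 0.39  0.033] [485. 261.]
phone 0.58 [ 0.317 -0.428  0.006] [193. 159.]
tweezers 0.47 [ 0.459 -0.422  0.011] [180. 189.]
brush 0.67 [0.284 0.373 0.018] [459. 168.]
spare_block 0.73 [ 0.617 -0.418  0.035] [159. 225.]
1.4
```

```bash
python3 - <<'E'
import cv2
im=cv2.imread('pics/top.png')[110:260,140:460]
cv2.imwrite('pics/topc.png',cv2.resize(im,None,fx=2.5,fy=2.5,interpolation=cv2.INTER_CUBIC))
E
```

```text
(no output)
```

View pics/topc.png

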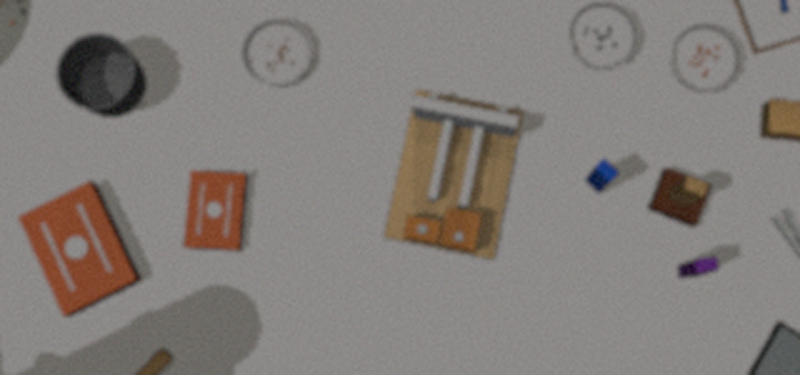

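View pics/scene.png

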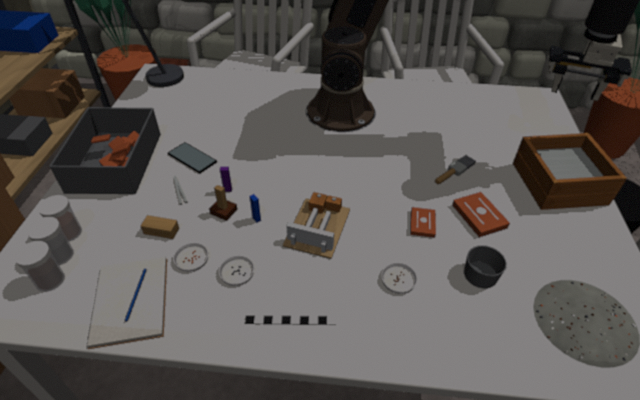

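Top crop: the smaller tile is at crop (215,210) and the frame at (455,175), with the shallow stop on its left (+y) at (423,228) and the deep one on its right at (462,230). The pale spacer stands in the dark rest at about (690,188), and blue (602,175) and purple (698,267) are decoys. The scene picture shows the same layout.

```bash
python3 - <<'E'
from h import *
p=eyes.capture('top')
S=6
im=cv2.resize(p['color'],None,fx=S,fy=S,interpolation=cv2.INTER_CUBIC)
hsv=cv2.cvtColor(cv2.GaussianBlur(im,(0,0),4),cv2.COLOR_RGB2HSV)
def crop(x,y): return hsv[int(y*S),int(x*S)]
for n,(x,y) in dict(tile=(140+215/2.5,110+190/2.5),base=(140+400/2.5,110+200/2.5),stop=(309,200),table=(280,200),rest=(140+665/2.5,110+205/2.5),sp=(140+697/2.5,110+185/2.5)).items(): print(n,crop(x,y))
def rect(mask,seed,z):
    mask=cv2.morphologyEx(mask,cv2.MORPH_OPEN,np.ones((9,9)))
    cs,_=cv2.findContours(mask,cv2.RETR_EXTERNAL,cv2.CHAIN_APPROX_NONE)
    c=min(cs,key=lambda c:-cv2.pointPolygonTest(c,(seed[0]*S,seed[1]*S),True))
    pts=np.array([unproj(p,(q[0,0]/S-.5+.5/S,q[0,1]/S-.5+.5/S),z)[:2] for q in c])
    (cx,cy),(w,h),a=cv2.minAreaRect((pts*1000).astype(np.float32)); return (round(cx,1),round(cy,1)),(round(w,1),round(h,1)),round(a,1)
sat=hsv[...,1];
print('tile',rect(((sat>110)&(hsv[...,2]>90)).astype(np.uint8),(225,193),.016))
print('base',rect((sat>50).astype(np.uint8),(300,190),.008))
print('rest',rect((sat>60).astype(np.uint8),(406,193),.022))
E
```

```text
tile [  9 172 132]
base [ 17 105 138]
stop [ 13  68 123]
table [  8   7 141]
rest [ 12 164  67]
sp [ 17 122 128]
tile ((507.3, 253.1), (62.8, 87.3), 86.9)
base ((538.1, -18.9), (130.4, 152.4), 78.3)
rest ((522.1, -280.5), (55.6, 52.2), 67.9)
```

```bash
python3 - <<'E'
from h import *
s=env.state();p=eyes.capture('wrist')
R=p['R'];o=-R.T@p['t'];print('cam',o,R,p['fx']);
from scipy.spatial.transform import Rotation as Ro
T=Ro.from_euler('xyz',s['tcp_rot'],degrees=True).as_matrix()
print('cam in tool',T.T@(o-np.array(s['tool_pos'])),'axes\n',(T.T@R.T).round(3)); print(s['joints'])
E
```

```text
cam [0.26007654 0.62759162 0.38413348] [[-2.73774023e-01 -9.61794029e-01 -1.70512200e-04]
 [-9.20911737e-01  2.62085759e-01  2.88500653e-01]
 [-2.77433517e-01  7.91410112e-02 -9.57479683e-01]] 313.37205704130827
cam in tool [ 0.07863877  0.00019918 -0.13559553] axes
 [[-0.    -0.957 -0.289]
 [ 1.    -0.    -0.   ]
 [ 0.    -0.289  0.957]]
[ 9.06464069e+01  2.05473099e+01  6.80291244e-01 -6.42957912e-05
 -7.01340090e+01 -1.65084305e+01]
```

>>> {"name": "move_arm", "arguments": {
  "series": "0 0 0 0 0 -0.112 1;0 0 0 0 0 -0.111 1;0.027 0.03 0 0 0 0 1;0.027 0.03 0 0 0 0 1;0.027 0.03 0 0 0 0 1"
}}

```text
time: 1.92
tool_pos: [0.2608, 0.5541, 0.2481]
tcp_rot: [180.0, -0.0, -3.0]
wrist_force: [0.2, 0.2, -0.9]
finger_gap: 0.0878
```

>>> {"name": "move_arm", "arguments": {
  "series": "0.027 0.03 0 0 0 0 1;0.027 0.03 0 0 0 0 1;0.027 0.03 0 0 0 0 1;0.027 0.03 0 0 0 0 1;0.027 0.03 0 0 0 0 1"
}}

```text
time: 2.33
tool_pos: [0.3881, 0.3964, 0.2489]
tcp_rot: [-180.0, -0.0, -3.1]
wrist_force: [0.1, 0.9, 0.7]
finger_gap: 0.0877
```

>>> {"name": "move_arm", "arguments": {
  "series": "0.027 0.03 0 0 0 0 1;0.027 0.03 0 0 0 0 1;0.027 0.03 0 0 0 0 1;0.02 0.018 0.03 0 0 0 1;0 0 0.038 0 0 0 1"
}}

```text
time: 2.75
tool_pos: [0.4865, 0.283, 0.1832]
tcp_rot: [-179.7, -0.3, -3.3]
wrist_force: [0.5, 1.4, -1.5]
finger_gap: 0.0874
```

>>> {"name": "move_arm", "arguments": {
  "series": "0 0 0.025 0 0 0 1;0 0 0 0 0 0 1;0 0 0 0 0 0 1"
}}

```text
time: 3.0
tool_pos: [0.4822, 0.2842, 0.1551]
tcp_rot: [179.9, 0.1, -3.1]
wrist_force: [0.8, -0.3, 0.9]
finger_gap: 0.0874
```

```bash
cat >> h.py <<'E'
S=4
def seg(p,f):
    im=cv2.resize(p['color'],None,fx=S,fy=S,interpolation=cv2.INTER_CUBIC)
    return f(cv2.cvtColor(cv2.GaussianBlur(im,(0,0),4),cv2.COLOR_RGB2HSV).astype(int)).astype(np.uint8)
def rect(p,mask,seed,z):
    mask=cv2.morphologyEx(mask,cv2.MORPH_OPEN,np.ones((9,9)))
    cs,_=cv2.findContours(mask,cv2.RETR_EXTERNAL,cv2.CHAIN_APPROX_NONE)
    c=min(cs,key=lambda c:-cv2.pointPolygonTest(c,(float(seed[0]*S),float(seed[1]*S)),True))
    pts=np.array([unproj(p,(q[0,0]/S,q[0,1]/S),z)[:2] for q in c])
    return cv2.minAreaRect((pts*1000).astype(np.float32))
E
python3 - <<'E'
from h import *
s=env.state();print(s['time'],s['tool_pos'],s['tcp_rot'],s['finger_gap'])
p=eyes.capture('wrist')
m=seg(p,lambda h:(h[...,1]>110)&(h[...,2]>80))
print(rect(p,m,proj(p,[.5073,.240,.016]),.016))
a=p['color'].copy(); mm=cv2.resize(m,(640,400)); c,_=cv2.findContours(mm,0,1); cv2.drawContours(a,c,-1,(0,255,0),1); p['color']=a; save(p,'w1')
E
```

```text
3.0 [0.48219788 0.28418592 0.15514958] [ 1.79868396e+02  6.92074290e-02 -3.08344970e+00] 0.0874074798793794
((507.02593994140625, 255.3291015625), (61.953617095947266, 87.61946868896484), 86.84141540527344)
```

View pics/w1.png

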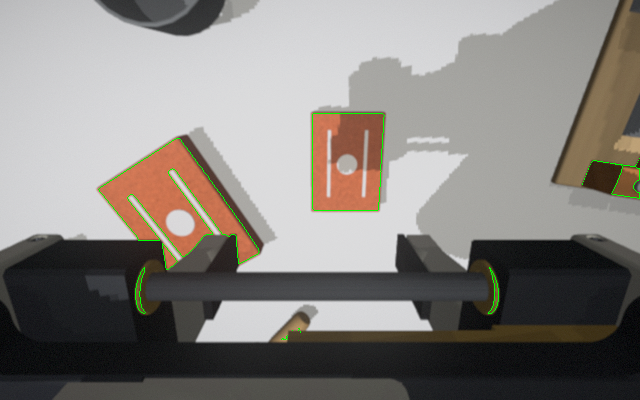

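Wrist picture: the tile's outline is clean at pixels (312–385, 112–212), with nothing near it. I'll descend and grip.

>>> {"name": "move_arm", "arguments": {
  "series": "0.0263 0.0275 0 0 0 0 1;0 0 0.035 0 0 0 1;0 0 0.035 0 0 0 1;0 0 0.025 0 0 0 1;0 0 0 0 0 0 1"
}}

```text
time: 3.47
tool_pos: [0.5058, 0.2552, 0.0582]
tcp_rot: [179.8, 0.2, -3.1]
wrist_force: [-1.2, -0.7, -0.6]
finger_gap: 0.0874
```

>>> {"name": "move_arm", "arguments": {
  "series": "0 0 0.015 0 0 0 1;0 0 0 0 0 0 1;0 0 0 0 0 0 1"
}}

```text
time: 3.72
tool_pos: [0.5079, 0.2571, 0.0477]
tcp_rot: [-179.9, -0.1, -3.0]
wrist_force: [0.2, 0.4, -0.3]
finger_gap: 0.0872
```

>>> {"name": "move_arm", "arguments": {
  "series": "0 0.001 0.012 0 0 0 1;0 0 0.008 0 0 0 1;0 0 0 0 0 0 1;0 0 0 0 0 0 1"
}}

```text
time: 4.05
tool_pos: [0.5073, 0.2553, 0.0264]
tcp_rot: [-180.0, -0.0, -3.1]
wrist_force: [0.7, 0.4, -0.2]
finger_gap: 0.0875
```

>>> {"name": "move_arm", "arguments": {
  "series": "0 0 0 0 0 0 0.6;0 0 0 0 0 0 0.4;0 0 0 0 0 0 0.4;0 0 0 0 0 0 0.4;0 0 0 0 0 0 0.4",
  "newtons": 25
}}

```text
time: 4.47
tool_pos: [0.5072, 0.255, 0.0259]
tcp_rot: [-180.0, -0.0, -3.1]
wrist_force: [-0.7, 0.2, 1.4]
finger_gap: 0.0638
```

>>> {"name": "move_arm", "arguments": {
  "series": "0 0 0 0 0 0 0.4;0 0 0 0 0 0 0.4;0 0 -0.01 0 0 0 0.4;0 0 -0.02 0 0 0 0.4;0 0 0 0 0 0 0.4"
}}

```text
time: 4.88
tool_pos: [0.5082, 0.2558, 0.0585]
tcp_rot: [-179.9, -0.2, -3.0]
wrist_force: [0.4, 0.7, -1.8]
finger_gap: 0.0638
```

>>> {"name": "move_arm", "arguments": {
  "series": "0 0 -0.035 0 0 0.075 0.4;0 0 -0.035 0 0 0.075 0.4;0 0 -0.035 0 0 0 0.4;-0.005 0.025 -0.02 0 0 0 0.4;-0.005 0.035 -0.01 0 0 0 0.4"
}}

```text
time: 5.3
tool_pos: [0.4867, 0.2, 0.1936]
tcp_rot: [-179.8, -0.2, -11.6]
wrist_force: [0.6, -0.4, -2.0]
finger_gap: 0.0636
```

>>> {"name": "move_arm", "arguments": {
  "series": "-0.005 0.035 0 0 0 0 0.4;-0.005 0.035 0 0 0 0 0.4;-0.005 0.035 0 0 0 0 0.4;0 0.035 0 0 0 0 0.4;0 0.035 0 0 0 0 0.4"
}}

```text
time: 5.72
tool_pos: [0.4336, 0.0283, 0.1905]
tcp_rot: [-180.0, 0.0, -11.6]
wrist_force: [1.7, -0.7, -3.0]
finger_gap: 0.0639
```

>>> {"name": "move_arm", "arguments": {
  "series": "0 0.025 0 0 0 0 0.4;0 0 0 0 0 0 0.4;0 0 0 0 0 0 0.4;0 0 0 0 0 0 0.4"
}}

```text
time: 6.05
tool_pos: [0.4299, 0.0052, 0.1906]
tcp_rot: [-180.0, -0.0, -11.7]
wrist_force: [-0.1, -0.1, -2.2]
finger_gap: 0.063
```

```bash
python3 - <<'E'
from h import *
s=env.state();print(s['time'],s['tool_pos'],s['tcp_rot'],s['finger_gap'])
p=eyes.capture('wrist');np.savez('w2.npz',**p);save(p,'w2',scale=1.25)
for l in ['deep_stop','shallow_stop','fence','frame']:
    for d in eyes.boxes_of(p,l)[:2]: print(l,round(d['confidence'],2),np.round(d['location'],4),np.round(proj(p,d['location'])*1.25))
E
```

```text
6.05 [0.42987467 0.00524365 0.19058337] [-1.79982225e+02 -7.01934517e-03 -1.17276324e+01] 0.06296485160521371
deep_stop 0.75 [ 0.4797 -0.0252  0.0381] [423. 163.]
shallow_stop 0.69 [0.4808 0.0152 0.0436] [367. 173.]
frame 0.82 [ 0.5436 -0.017   0.0083] [394.  76.]
frame 0.63 [ 0.5242 -0.2664  0.0373] [772.  18.]
```

View pics/w2.png

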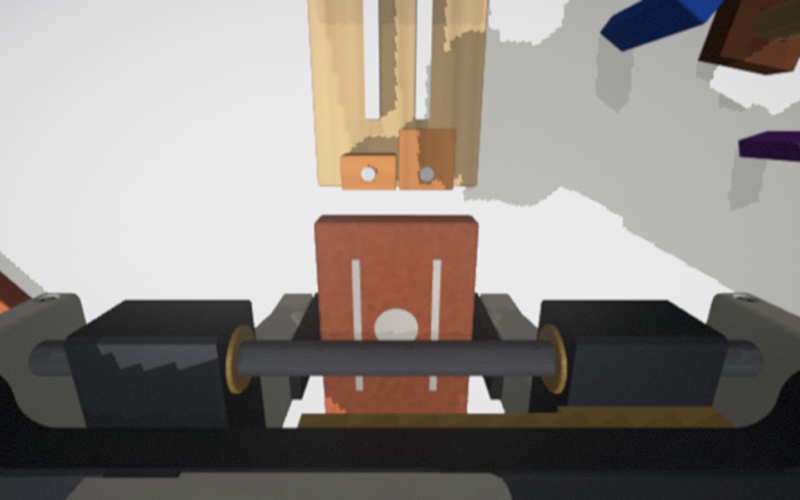

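The picture shows the tile in the fingers, lined up with the frame. The near ends of the rails are at (373,119) and (422,119), the shallow stop at (367,170), the deep one at (427,160), and the base's near corners at (317,186) and (477,187).

```bash
python3 - <<'E'
from h import *
p=dict(np.load('w2.npz'))
u=lambda x,y,z:unproj(p,(x/1.25,y/1.25),z)[:2]*1000
L=u(373,119,.03);Rr=u(422,119,.03);L0=u(371,2,.03);R0=u(424,2,.03)
print('rails',L,Rr,L0,R0,'sep',np.linalg.norm(L-Rr))
for a,b in((L,L0),(Rr,R0)): d=b-a;print('yaw',np.degrees(np.arctan2(d[1],d[0])))
c1=u(317,186,.008);c2=u(477,187,.008);print('base',c1,c2,np.linalg.norm(c1-c2)); d=c1-c2; yw=np.degrees(np.arctan2(d[1],d[0]))-90; print(yw)
for yaw in(yw,-11.7):
  y=np.radians(yaw);f=np.array([np.cos(y),np.sin(y)])
  print(yaw,'origin rails',(L+Rr)/2+48*f,'base',(c1+c2)/2+100*f)
# stop tops near edges z=.04
s1=u(396,157,.04); print('deep inner',u(427,129,.04),'shallow inner',u(368,154,.04))
print('tile top front corners',u(316,222,.1816),u(478,222,.1816),'bottom front',u(398,216,.1656))
g=cv2.cvtColor(p['color'],cv2.COLOR_RGB2GRAY)
for r in(20,60,88):print(r,g[r,285:350].tolist())
print(g[80:100,298].tolist(),g[80:100,338].tolist(), g[165:190,280].tolist())
E
```

```text
rails [516.47422085   3.86948167] [509.29289445 -30.63595811] [588.93773486 -11.11735933] [581.75387098 -45.61271255] sep 35.244812710981996
yaw -11.685115318016482
yaw -11.677864663585318
base [476.02430864  60.80356753] [448.80140391 -66.07869455] 129.76977680617716
-12.109370118049313
-12.109370118049313 origin rails [559.8155069 -23.4526046] base [560.18775055 -23.61541013]
-11.7 origin rails [559.88625256 -23.11702839] base [560.33513734 -22.91629304]
deep inner [501.95217543 -32.16769266] shallow inner [493.73059913  12.07776465]
tile top front corners [479.75250187  25.55135406] [467.26966611 -34.46701049] bottom front [472.25888191  -4.6713397 ]
20 [183, 183, 184, 184, 186, 198, 223, 227, 227, 227, 227, 227, 228, 228, 227, 229, 226, 198, 134, 118, 128, 128, 134, 135, 133, 135, 134, 135, 133, 132, 136, 157, 179, 180, 176, 173, 172, 174, 174, 172, 171, 177, 180, 182, 183, 182, 174, 154, 180, 222, 227, 227, 227, 228, 227, 226, 226, 228, 228, 224, 182, 137, 127, 127, 132]
60 [190, 188, 189, 187, 187, 188, 206, 226, 231, 230, 231, 231, 230, 230, 230, 231, 231, 225, 161, 120, 127, 
[... 170 characters left out ...]
230, 221, 193, 180, 157, 140, 137, 136, 135, 136]
88 [191, 191, 189, 185, 186, 184, 194, 219, 231, 232, 232, 232, 232, 233, 233, 232, 234, 228, 177, 129, 128, 135, 136, 136, 137, 140, 148, 163, 169, 174, 189, 191, 195, 194, 192, 188, 185, 182, 180, 177, 178, 182, 185, 185, 186, 176, 157, 182, 225, 233, 231, 231, 231, 232, 233, 228, 201, 183, 166, 144, 137, 137, 137, 137, 137]
[231, 232, 232, 232, 232, 231, 232, 232, 233, 232, 232, 232, 232, 230, 220, 188, 176, 180, 184, 184] [232, 232, 232, 233, 232, 232, 232, 232, 232, 233, 232, 229, 228, 229, 217, 173, 129, 116, 120, 119] [234, 234, 234, 234, 235, 233, 191, 111, 75, 73, 76, 76, 84, 93, 102, 107, 110, 112, 108, 109, 109, 105, 107, 105, 105]
```

>>> {"name": "move_arm", "arguments": {
  "series": "0.033 0.0012 0 0 0 0 0.4;0.033 0 0 0 0 0 0.4;0.033 0 0.02 0 0 0 0.4;0.0295 0 0.025 0 0 0 0.4;0 0 0.025 0 0 0 0.4"
}}

```text
time: 6.72
tool_pos: [0.5613, -0.0217, 0.1195]
tcp_rot: [-180.0, -0.2, -11.6]
wrist_force: [1.5, -0.4, -2.0]
finger_gap: 0.0637
```

>>> {"name": "move_arm", "arguments": {
  "series": "0 0 0.025 0 0 0 0.4;0 0 0.02 0 0 0 0.4;0 0 0 0 0 0 0.4;0 0 0 0 0 0 0.4;0 0 0 0 0 0 0.4"
}}

```text
time: 7.13
tool_pos: [0.5565, -0.0214, 0.0766]
tcp_rot: [-180.0, -0.1, -11.6]
wrist_force: [0.7, 0.1, -3.2]
finger_gap: 0.0637
```

>>> {"name": "move_arm", "arguments": {
  "series": "-0.001 0.0005 0.008 0 0 0 0.4;0 0 0.004 0 0 0 0.4;0 0 0.003 0 0 0 0.4;0 0 0 0 0 0 0.4;0 0 0 0 0 0 0.4"
}}

```text
time: 7.55
tool_pos: [0.5544, -0.0222, 0.0607]
tcp_rot: [180.0, -0.0, -11.7]
wrist_force: [-0.1, 0.2, -2.7]
finger_gap: 0.0637
```

>>> {"name": "move_arm", "arguments": {
  "series": "0 0 0.0015 0 0 0 0.4;0 0 0.0015 0 0 0 0.4;0 0 0.001 0 0 0 0.4;0 0 0 0 0 0 0.4;0 0 0 0 0 0 0.4"
}}

```text
time: 7.97
tool_pos: [0.5544, -0.0222, 0.0565]
tcp_rot: [180.0, 0.0, -11.7]
wrist_force: [-0.7, -0.2, -3.6]
finger_gap: 0.0637
```

>>> {"name": "move_arm", "arguments": {
  "series": "0.001 0 0.001 0 0 0 0.4;0 0 0 0 0 0 0.4;0 0 0 0 0 0 0.4"
}}

```text
time: 8.22
tool_pos: [0.5554, -0.0223, 0.0559]
tcp_rot: [-180.0, -0.0, -11.7]
wrist_force: [-2.6, 0.7, 3.2]
finger_gap: 0.0637
```

>>> {"name": "move_arm", "arguments": {
  "series": "0 0 0.001 0 0 0 0.4;0 0 0 0 0 0 0.4;0 0 0 0 0 0 0.4"
}}

```text
time: 8.47
tool_pos: [0.5554, -0.0224, 0.0558]
tcp_rot: [-180.0, -0.0, -11.7]
wrist_force: [-6.1, 1.9, 13.0]
finger_gap: 0.0636
```

>>> {"name": "move_arm", "arguments": {
  "series": "0 0 -0.001 0 0 0 0.4;0 0 0 0 0 0 0.8;0 0 0 0 0 0 1;0 0 0 0 0 0 1;0 0 0 0 0 0 1"
}}

```text
time: 8.88
tool_pos: [0.5556, -0.0224, 0.0555]
tcp_rot: [180.0, -0.0, -11.7]
wrist_force: [0.5, -0.8, 0.2]
finger_gap: 0.0841
```

>>> {"name": "move_arm", "arguments": {
  "series": "0 0 0 0 0 0 1;0 0 0 0 0 0 1;0 0 0 0 0 0 1;0 0 0 0 0 0 1;0 0 -0.01 0 0 0 1"
}}

```text
time: 9.3
tool_pos: [0.5542, -0.0226, 0.0642]
tcp_rot: [179.9, 0.2, -11.7]
wrist_force: [0.2, -0.3, -1.2]
finger_gap: 0.0875
```

>>> {"name": "move_arm", "arguments": {
  "series": "0 0 -0.03 0 0 0 1;-0.02 0 -0.035 0 0 0 1;-0.035 0 -0.02 0 0 0 1;-0.035 0 -0.01 0 0 0 1;0 0 0 0 0 0 1"
}}

```text
time: 9.72
tool_pos: [0.4634, -0.004, 0.1637]
tcp_rot: [-179.8, -0.1, -11.7]
wrist_force: [-0.7, -0.7, -0.8]
finger_gap: 0.0878
```

>>> {"name": "move_arm", "arguments": {
  "series": "0 0 0 0 0 0 1;0 0 0 0 0 0 1"
}}

```text
time: 9.88
tool_pos: [0.4677, -0.0039, 0.1616]
tcp_rot: [-179.9, -0.1, -11.6]
wrist_force: [0.2, -0.3, 0.1]
finger_gap: 0.0876
```

```bash
python3 - <<'E'
from h import *
s=env.state();print(s['time'],s['tool_pos'],s['tcp_rot'],s['wrist_force'])
p=eyes.capture('wrist');np.savez('w3.npz',**p);save(p,'w3',scale=1.25)
m=seg(p,lambda h:(h[...,1]>140)&(h[...,2]>70)&(h[...,0]<12))
r=rect(p,m,proj(p,[.5545,-.022,.046]),.046);print(r)
y=np.radians(-11.75);d=np.array(r[0])-[560,-23];print('frame xy',d[0]*np.cos(y)+d[1]*np.sin(y),-d[0]*np.sin(y)+d[1]*np.cos(y))
E
```

```text
9.8833 [ 0.467702   -0.00388293  0.16163311] [-1.79936619e+02 -1.06822302e-01 -1.16317118e+01] [ 0.1751765  -0.3351683   0.06645042]
((554.2152099609375, -22.595775604248047), (62.11336898803711, 88.76728820800781), 78.0675277709961)
frame xy -5.745889460822568 -0.7822707090041768
```

View pics/w3.png

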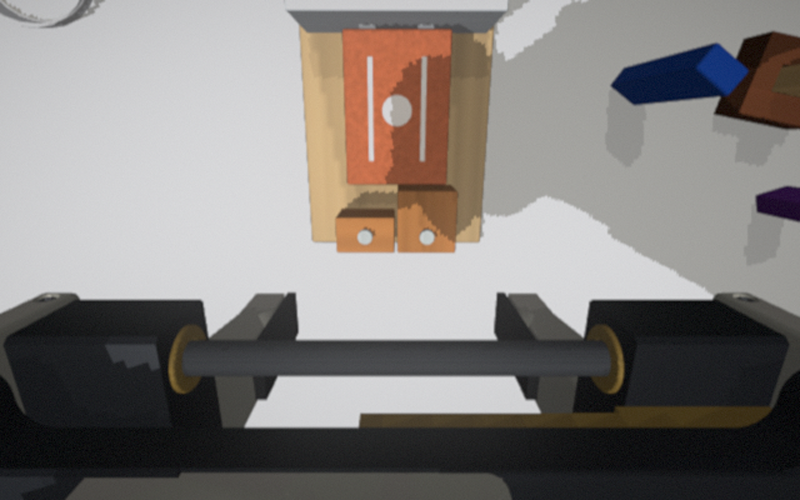

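The tile lies square on both rails at frame (-5.7, -0.8) mm; in the picture it spans (343–452, 30–185) with the gap to the shallow stop open. Next is the spacer.

>>> {"name": "move_arm", "arguments": {
  "series": "0 0 0 0 0 0.118 1;0 0 0 0 0 0.117 1;0 0 0 0 0 0.117 0.8;0 0 0 0 0 0.117 0.6;0 0 0 0 0 0.117 0.4"
}}

```text
time: 10.35
tool_pos: [0.4678, -0.0044, 0.1598]
tcp_rot: [179.9, 0.0, -45.6]
wrist_force: [-0.8, -0.6, 0.4]
finger_gap: 0.0728
```

>>> {"name": "move_arm", "arguments": {
  "series": "0 0 0 0 0 0.117 0.4;0 0 0 0 0 0.117 0.4;0 0 0 0 0 0.117 0.4;0 0 0 0 0 0.117 0.4;0 0 0 0 0 0.117 0.4"
}}

```text
time: 10.77
tool_pos: [0.4678, -0.0045, 0.1597]
tcp_rot: [179.9, -0.0, -79.1]
wrist_force: [0.2, -0.5, -0.8]
finger_gap: 0.04
```

>>> {"name": "move_arm", "arguments": {
  "series": "0 0 0 0 0 0.117 0.4;0 0 0 0 0 0.117 0.4;0 0 0 0 0 0.117 0.4;0 0 0 0 0 0.117 0.4;0 0 0 0 0 0.117 0.4"
}}

```text
time: 11.18
tool_pos: [0.4679, -0.0044, 0.1597]
tcp_rot: [179.9, -0.1, -112.7]
wrist_force: [-0.6, -0.2, -0.7]
finger_gap: 0.0355
```

>>> {"name": "move_arm", "arguments": {
  "series": "0.0278 -0.0251 -0.01 0 0 0 0.4;0.0278 -0.0251 -0.01 0 0 0 0.4;0.0278 -0.0251 -0.01 0 0 0 0.4;0.0278 -0.0251 0 0 0 0 0.4;0.0278 -0.0251 0 0 0 0 0.4"
}}

```text
time: 11.6
tool_pos: [0.532, -0.1826, 0.1903]
tcp_rot: [180.0, -0.0, -112.3]
wrist_force: [0.6, 0.2, -1.0]
finger_gap: 0.0353
```

>>> {"name": "move_arm", "arguments": {
  "series": "0.0278 -0.0251 0 0 0 0 0.4;0 0 0 0 0 0 0.4;0 0 0 0 0 0 0.4;0 0 0 0 0 0 0.4"
}}

```text
time: 11.93
tool_pos: [0.5432, -0.2162, 0.1891]
tcp_rot: [179.9, -0.0, -112.4]
wrist_force: [0.0, 1.6, 0.3]
finger_gap: 0.0352
```

```bash
python3 - <<'E'
from h import *
s=env.state();print(s['time'],s['tool_pos'],s['tcp_rot'],s['finger_gap'])
p=eyes.capture('wrist');np.savez('w4.npz',**p);save(p,'w4',scale=1.25)
for l in ['spacer','rest']:
    for d in eyes.boxes_of(p,l)[:3]: print(l,round(d['confidence'],2),np.round(d['location'],4),np.round(proj(p,d['location'])*1.25))
E
```

```text
11.9333 [ 0.54317218 -0.21618358  0.18913171] [ 1.79857644e+02 -4.07662644e-02 -1.12386356e+02] 0.035246899663603025
spacer 0.69 [ 0.438  -0.2875  0.0856] [520.  77.]
spacer 0.61 [ 0.5384 -0.1919  0.0752] [416. 280.]
spacer 0.56 [ 0.5196 -0.2785  0.0893] [393. 149.]
rest 0.7 [ 0.5193 -0.2829  0.022 ] [391. 139.]
```

View pics/w4.png

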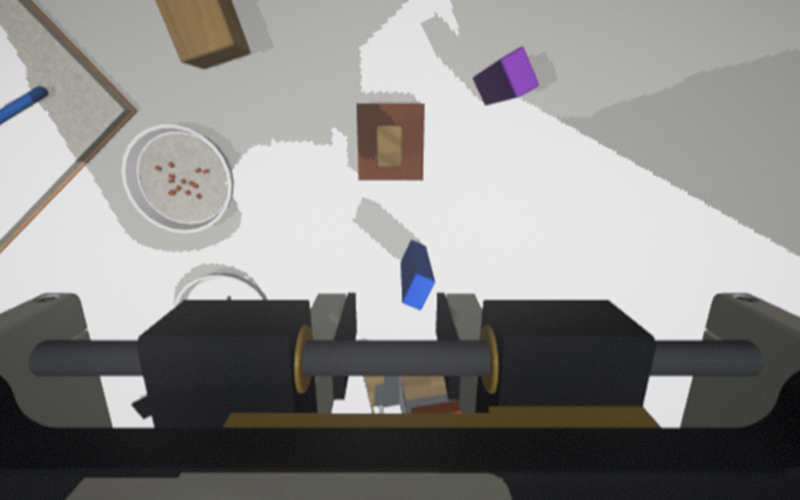

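The picture shows the spacer top at (377–402, 125–167), square in its rest, and the blue bar at (416,275) well away from the grasp.

```bash
python3 - <<'E'
from h import *
p=dict(np.load('w4.npz'))
u=lambda x,y,z:unproj(p,(x/1.25,y/1.25),z)[:2]*1000
c=[u(377,125,.09),u(402,125,.09),u(402,167,.09),u(377,167,.09)];print('spacer',np.mean(c,0),np.linalg.norm(c[0]-c[1]),np.linalg.norm(c[1]-c[2]))
r=[u(358,103,.022),u(424,103,.022),u(424.5,181,.022),u(358.5,181,.022)];print('rest',np.mean(r,0),np.linalg.norm(r[0]-r[1]),np.linalg.norm(r[1]-r[2]))
for a in(r,c):
  d=a[1]-a[0];print('jaw dir yaw',np.degrees(np.arctan2(d[1],d[0])))
m=seg(p,lambda h:(h[...,1]>60)&(h[...,2]<150));q=rect(p,m,(np.array([391,140])/1.25),.022);print(q)
t=np.array([519.,-280.5]);
y=np.radians(-112.39);d=np.mean(c,0)/1000-env.state()['tool_pos'][:2];print('tool',d@[np.cos(y),np.sin(y)],d@[np.sin(y),-np.cos(y)])
E
```

```text
spacer [ 520.74913672 -280.80111285] 14.3133743015381 23.67335405109184
rest [ 520.57984808 -280.11705479] 47.98978340632193 56.43413224594038
jaw dir yaw 157.59042984978703
jaw dir yaw 157.58454924913403
((521.0533447265625, -280.7926330566406), (54.257843017578125, 48.42300796508789), 67.30485534667969)
tool 0.0696033142347386 -0.004256565049463926
```

>>> {"name": "move_arm", "arguments": {
  "series": "0.035 -0.0043 0 0 0 0 0.4;0.0346 0 0 0 0 0 0.4;0 0 0.035 0 0 0 0.4;0 0 0 0 0 0 0.4;0 0 0 0 0 0 0.4"
}}

```text
time: 12.5
tool_pos: [0.5199, -0.2808, 0.1548]
tcp_rot: [179.8, -0.0, -112.3]
wrist_force: [0.5, -0.3, 1.7]
finger_gap: 0.0351
```

>>> {"name": "move_arm", "arguments": {
  "series": "0 -0.0008 0.025 0 0 0 0.4;0 0 0.025 0 0 0 0.4;0 0 0.02 0 0 0 0.4;0 0 0.009 0 0 0 0.4;0 0 0 0 0 0 0.4"
}}

```text
time: 12.92
tool_pos: [0.5216, -0.2809, 0.0759]
tcp_rot: [179.9, -0.0, -112.2]
wrist_force: [-0.3, 0.9, -0.7]
finger_gap: 0.0349
```

>>> {"name": "move_arm", "arguments": {
  "series": "0 0 0 0 0 0 0.3;0 0 0 0 0 0 0.2;0 0 0 0 0 0 0.1;0 0 0 0 0 0 0;0 0 0 0 0 0 0",
  "newtons": 40
}}

```text
time: 13.33
tool_pos: [0.5216, -0.2818, 0.0778]
tcp_rot: [-180.0, 0.0, -112.3]
wrist_force: [-3.2, 3.5, 5.8]
finger_gap: 0.0148
```

>>> {"name": "move_arm", "arguments": {
  "series": "0 0 0 0 0 0 0;0 0 0 0 0 0 0;0 0 0 0 0 0 0"
}}

```text
time: 13.58
tool_pos: [0.5216, -0.2818, 0.0778]
tcp_rot: [-180.0, 0.0, -112.3]
wrist_force: [-1.7, 3.7, 5.6]
finger_gap: 0.0147
```

>>> {"name": "move_arm", "arguments": {
  "series": "0 0 -0.01 0 0 0 0;0 0 -0.02 0 0 0 0;0 0 -0.03 0 0 0 0;0 0 -0.03 0 0 0 0;0 0 -0.02 0 0 0 0"
}}

```text
time: 14.0
tool_pos: [0.5226, -0.2825, 0.1907]
tcp_rot: [-179.8, -0.0, -112.3]
wrist_force: [1.8, -0.1, -0.6]
finger_gap: 0.0147
```

>>> {"name": "move_arm", "arguments": {
  "series": "0 0 0 0 0 -0.062 0;0 0 0 0 0 -0.062 0;0 0 0 0 0 -0.06 0;0 0 0 0 0 0 0;0 0 0 0 0 0 0"
}}

```text
time: 14.42
tool_pos: [0.5218, -0.2821, 0.1875]
tcp_rot: [-179.9, -0.0, -101.9]
wrist_force: [0.5, -0.5, -0.8]
finger_gap: 0.0147
```

>>> {"name": "move_arm", "arguments": {
  "series": "-0.0353 0.0096 0 0 0 0 0;-0.0353 0.0096 0 0 0 0 0;-0.0353 0.0096 0 0 0 0 0;-0.0353 0.0096 0 0 0 0 0;-0.0353 0.0096 0 0 0 0 0"
}}

```text
time: 14.83
tool_pos: [0.5103, -0.098, 0.187]
tcp_rot: [-180.0, 0.0, -101.9]
wrist_force: [1.6, 0.7, -0.7]
finger_gap: 0.0147
```

>>> {"name": "move_arm", "arguments": {
  "series": "-0.0353 0.0096 0 0 0 0 0;-0.0353 0.0096 0 0 0 0 0;-0.0353 0.0096 0 0 0 0 0;0 0 0 0 0 0 0;0 0 0 0 0 0 0"
}}

```text
time: 15.25
tool_pos: [0.5041, 0.0121, 0.1871]
tcp_rot: [-180.0, 0.0, -101.6]
wrist_force: [0.3, 0.1, -0.5]
finger_gap: 0.0145
```

>>> {"name": "move_arm", "arguments": {
  "series": "0 0 0.02 0 0 0 0;0 0 0.015 0 0 0 0;0 0 0 0 0 0 0;0 0 0 0 0 0 0;0 0 0 0 0 0 0"
}}

```text
time: 15.67
tool_pos: [0.5045, 0.0095, 0.1523]
tcp_rot: [-180.0, -0.0, -101.8]
wrist_force: [-0.3, 0.7, -0.3]
finger_gap: 0.0145
```

```bash
python3 - <<'E'
from h import *
s=env.state();print(s['time'],s['tool_pos'],s['tcp_rot'],s['finger_gap'])
p=eyes.capture('top');q=eyes.capture('scene');w=eyes.capture('wrist')
for n,x in(('t5',p),('s5',q),('w5',w)):np.savez(n+'.npz',**x)
a=q['color'][150:270,240:400];b=w['color']
im=np.zeros((600,640,3),np.uint8)
im[:400]=b; im[400:]=0
t=cv2.resize(a,(266,200),interpolation=cv2.INTER_CUBIC);im[400:,:266]=t
tt=cv2.resize(p['color'][140:220,280:380],(250,200),interpolation=cv2.INTER_CUBIC);im[400:,300:550]=tt
cv2.imwrite('pics/v5.png',im[...,::-1])
E
```

```text
15.6667 [0.5045271  0.00954874 0.15234749] [-1.79962098e+02 -3.77929838e-03 -1.01823201e+02] 0.014506057874368108
```

View pics/v5.png

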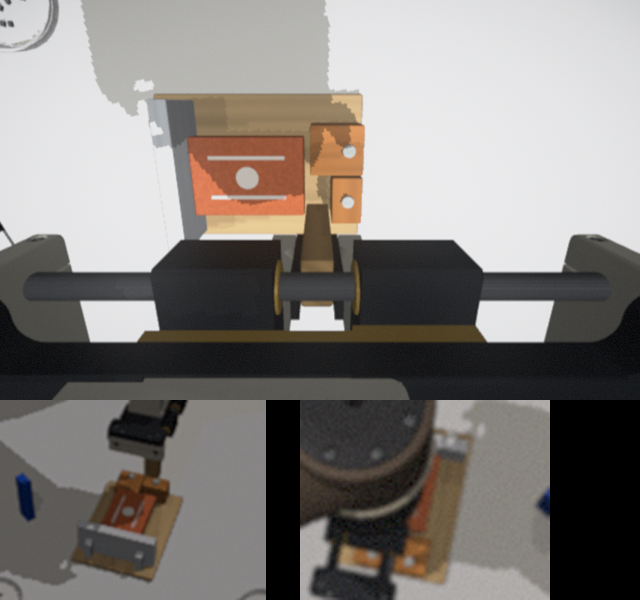

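Wrist view: the spacer foot is at (304–331, 205), over the strip between the tile edge (col 304) and the shallow stop's inner face (col 331). The scene view agrees. I'll work out the numbers.

```bash
python3 - <<'E'
from h import *
w=dict(np.load('w5.npz'));y=np.radians(-11.75)
def F(u,v,z):
    d=unproj(w,(u,v),z)[:2]*1000-[560,-23];return np.round([d[0]*np.cos(y)+d[1]*np.sin(y),-d[0]*np.sin(y)+d[1]*np.cos(y)],1)
zf=.1523-.0718
print('foot L/R',F(304,205,zf),F(331,205,zf))
print('tile near edge',F(304,180,.046),F(304,211,.046),'shallow inner',F(331.5,180,.04),F(332,218,.04),'shallow/deep boundary',F(345,177,.04),'outer',F(345,222,.04))
print('tile corners',F(189,137,.046),F(304,137,.046),F(197,214,.046))
print('deep inner',F(310.5,150,.04),'near faces',F(363.5,200,.04))
d=env.state()['tool_pos'][:2]*1000-np.array([560,-23]);print('tcp',d[0]*np.cos(y)+d[1]*np.sin(y),-d[0]*np.sin(y)+d[1]*np.cos(y))
E
```

```text
foot L/R [-51.5  11. ] [-70.3  11. ]
tile near edge [-50.2   1.5] [-49.9  27.6] shallow inner [-72.4   3. ] [-73.2  35.9] shallow/deep boundary [-83.3   0.5] outer [-84.2  39.6]
tile corners [ 37.1 -32.3] [-50.7 -32.2] [38.  30.1]
deep inner [-55.4 -21.5] near faces [-99.1  20. ]
tcp -61.00241432538742 20.9902558766513
```

```bash
python3 - <<'E'
import numpy as np,cv2
c=np.load('w5.npz')['color'][195:240,285:350]
cv2.imwrite('pics/v6.png',cv2.resize(c[...,::-1],None,fx=10,fy=10,interpolation=cv2.INTER_NEAREST))
E
```

View pics/v6.png

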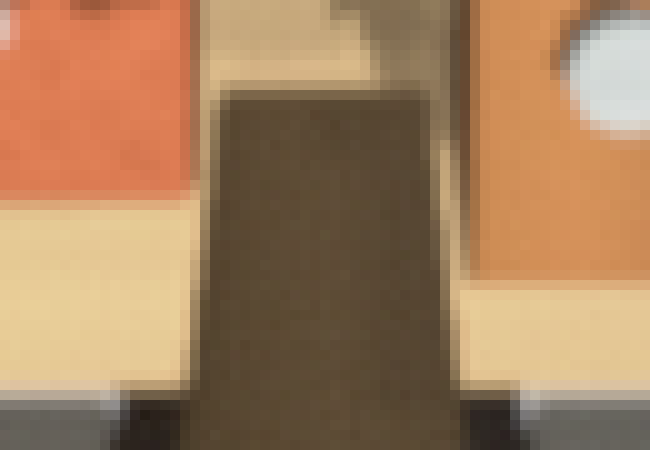

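The foot measures cols 307–328, so its centre is at frame -61, with the tile edge at -50.9 and the stop at -72.5. That fits after a 0.8 mm shift.

>>> {"name": "move_arm", "arguments": {
  "series": "0 0.0008 0.01 0 0 0 0;0 0 0.01 0 0 0 0;0 0 0.005 0 0 0 0;0 0 0 0 0 0 0;0 0 0 0 0 0 0"
}}

```text
time: 16.23
tool_pos: [0.5029, 0.0102, 0.1259]
tcp_rot: [179.9, -0.1, -101.7]
wrist_force: [-0.3, -0.6, 0.5]
finger_gap: 0.0145
```

>>> {"name": "move_arm", "arguments": {
  "series": "0 0 0.006 0 0 0 0;0 0 0.005 0 0 0 0;0 0 0.005 0 0 0 0;0 0 0 0 0 0 0;0 0 0 0 0 0 0"
}}

```text
time: 16.65
tool_pos: [0.503, 0.0102, 0.1102]
tcp_rot: [180.0, -0.0, -101.7]
wrist_force: [-0.3, 0.4, 0.0]
finger_gap: 0.0147
```

>>> {"name": "move_arm", "arguments": {
  "series": "0.004 0 0.0032 0 0 0 0;0 0 0 0 0 0 0;0 0 0 0 0 0 0;0 0 0 0 0 0 0;0 0 0 0 0 0 0"
}}

```text
time: 17.07
tool_pos: [0.5025, 0.0064, 0.1075]
tcp_rot: [-180.0, 0.0, -101.7]
wrist_force: [-1.1, -0.2, -0.3]
finger_gap: 0.0146
```

>>> {"name": "move_arm", "arguments": {
  "series": "0 -0.001 0 0 0 0 0;0 -0.001 0 0 0 0 0;0 -0.001 0 0 0 0 0;0 -0.001 0 0 0 0 0;0 0 0 0 0 0 0"
}}

```text
time: 17.48
tool_pos: [0.5066, 0.0056, 0.1074]
tcp_rot: [-180.0, -0.0, -101.7]
wrist_force: [-0.3, -0.3, 0.0]
finger_gap: 0.0149
```

>>> {"name": "move_arm", "arguments": {
  "series": "0 -0.001 0 0 0 0 0;0 -0.001 0 0 0 0 0;0 -0.001 0 0 0 0 0;0 0 0 0 0 0 0;0 0 0 0 0 0 0"
}}

```text
time: 17.9
tool_pos: [0.5091, 0.0049, 0.1072]
tcp_rot: [180.0, -0.0, -101.8]
wrist_force: [-1.1, 0.5, -0.6]
finger_gap: 0.0148
```

>>> {"name": "move_arm", "arguments": {
  "series": "0 -0.0008 0 0 0 0 0;0 -0.0007 0 0 0 0 0;0 -0.0005 0 0 0 0 0;0 0 0 0 0 0 0;0 0 0 0 0 0 0"
}}

```text
time: 18.32
tool_pos: [0.5113, 0.0046, 0.1074]
tcp_rot: [-180.0, 0.0, -101.7]
wrist_force: [-0.8, -0.3, -0.9]
finger_gap: 0.0148
```

>>> {"name": "move_arm", "arguments": {
  "series": "0 -0.0005 0 0 0 0 0;0 -0.0005 0 0 0 0 0;0 0 0 0 0 0 0;0 0 0 0 0 0 0"
}}

```text
time: 18.65
tool_pos: [0.512, 0.0044, 0.1073]
tcp_rot: [180.0, -0.0, -101.7]
wrist_force: [-2.3, 1.2, -0.1]
finger_gap: 0.0149
```

>>> {"name": "move_arm", "arguments": {
  "series": "0 -0.0005 0 0 0 0 0;0 0 0 0 0 0 0;0 0 0 0 0 0 0"
}}

```text
time: 18.9
tool_pos: [0.5121, 0.0042, 0.1072]
tcp_rot: [179.9, -0.0, -101.8]
wrist_force: [-4.4, 2.0, 3.2]
finger_gap: 0.0147
```

>>> {"name": "move_arm", "arguments": {
  "series": "0 -0.0005 0 0 0 0 0;0 0 0 0 0 0 0;0 0 0 0 0 0 0"
}}

```text
time: 19.15
tool_pos: [0.5122, 0.0041, 0.1071]
tcp_rot: [179.9, -0.0, -101.8]
wrist_force: [-6.0, 2.5, 2.8]
finger_gap: 0.0147
```

>>> {"name": "move_arm", "arguments": {
  "series": "0 -0.0005 0 0 0 0 0;0 0 0 0 0 0 0;0 0 0 0 0 0 0"
}}

```text
time: 19.4
tool_pos: [0.5123, 0.004, 0.107]
tcp_rot: [179.9, -0.0, -101.8]
wrist_force: [-5.7, 2.5, 3.1]
finger_gap: 0.015
```

>>> {"name": "move_arm", "arguments": {
  "series": "0 -0.0007 0 0 0 0 0;0 -0.0007 0 0 0 0 0;0 0 0 0 0 0 0;0 0 0 0 0 0 0"
}}

```text
time: 19.73
tool_pos: [0.5126, 0.0035, 0.1067]
tcp_rot: [179.7, -0.1, -101.8]
wrist_force: [-10.8, 3.9, 4.7]
finger_gap: 0.0149
```

>>> {"name": "move_arm", "arguments": {
  "series": "0 -0.0007 0 0 0 0 0;0 -0.0006 0 0 0 0 0;0 0 0 0 0 0 0;0 0 0 0 0 0 0;0 0 0 0 0 0 0"
}}

```text
time: 20.15
tool_pos: [0.5128, 0.0032, 0.1065]
tcp_rot: [179.6, -0.1, -101.8]
wrist_force: [-13.3, 5.8, 7.1]
finger_gap: 0.015
```

```bash
python3 - <<'E'
from h import *
s=env.state();print(s['time'],s['tool_pos'],s['tcp_rot'],s['wrist_force'],s['finger_gap'])
w=eyes.capture('wrist');np.savez('w7.npz',**w)
m=seg(w,lambda h:(h[...,1]>140)&(h[...,2]>70)&(h[...,0]<12))
r=rect(w,m,proj(w,[.56,-.030,.046]),.046);print(r)
y=np.radians(-11.75);d=np.array(r[0])-[560,-23];print('frame xy',d[0]*np.cos(y)+d[1]*np.sin(y),-d[0]*np.sin(y)+d[1]*np.cos(y))
q=eyes.capture('scene')
im=np.zeros((600,640,3),np.uint8);im[:300]=w['color'][:300];im[300:,:400]=cv2.resize(q['color'][165:255,270:390],(400,300),interpolation=cv2.INTER_CUBIC)
cv2.imwrite('pics/v7.png',im[...,::-1])
E
```

```text
20.15 [0.51282105 0.00317364 0.10646677] [ 1.79646681e+02 -1.13664781e-01 -1.01808363e+02] [-13.33939181   5.84881042   7.05814466] 0.014981184808333721
((558.5499877929688, -26.33582305908203), (60.86130905151367, 88.32495880126953), 78.40503692626953)
frame xy -0.7403150370960757 -3.5612054880184143
```

View pics/v7.png

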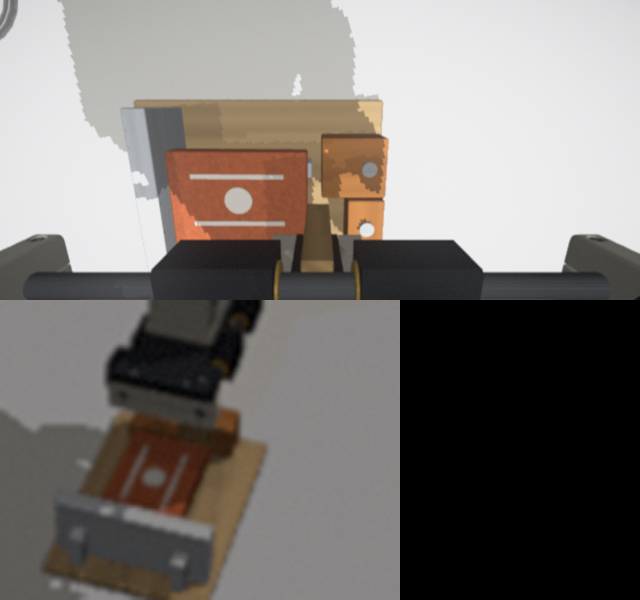

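>>> {"name": "move_arm", "arguments": {
  "series": "0 0 -0.0008 0 0 0 0;0 0 0 0 0 0 0;0 0 0 0 0 0 0"
}}

```text
time: 20.5
tool_pos: [0.5126, 0.0027, 0.1066]
tcp_rot: [179.6, -0.2, -101.8]
wrist_force: [-9.7, 1.9, -1.3]
finger_gap: 0.0144
```

>>> {"name": "move_arm", "arguments": {
  "series": "0 0 0 0 0 0 0;0 0 0 0 0 0 0;0 0 0 0 0 0 0;0 0 0 0 0 0 0"
}}

```text
time: 20.83
tool_pos: [0.5127, 0.0027, 0.1065]
tcp_rot: [179.6, -0.2, -101.8]
wrist_force: [-10.3, 2.5, 0.2]
finger_gap: 0.0149
```

>>> {"name": "move_arm", "arguments": {
  "series": "0 0 0 0 0 0 0;0 0 0 0 0 0 0;0 0 0 0 0 0 0;0 0 0 0 0 0 0;0 0 0 0 0 0 0"
}}

```text
time: 21.25
tool_pos: [0.5127, 0.0027, 0.1065]
tcp_rot: [179.6, -0.2, -101.8]
wrist_force: [-10.0, 2.6, -0.7]
finger_gap: 0.0149
```

```bash
python3 - <<'E'
from h import *
s=env.state();print(s['time'],s['tool_pos'],s['wrist_force'],s['finger_gap'])
if np.hypot(*s['wrist_force'][:2])>7: print(env.finish_job())
s=env.state();print(s['time'],s['tool_pos'],s['wrist_force'],s['finger_gap'])
E
```

```text
21.25 [0.51267261 0.00271276 0.10651809] [-9.9623678   2.58914539 -0.72223886] 0.014893338247727362
the job is handed in; nothing more can be done
None
the job is handed in; nothing more can be done
```

I put the tile on the rails, let go of it, and used the spacer at the shallow stop to push it against the fence. I handed the job in at 21.3 s with the spacer still pressing the tile. The hand-in gave no verdict, and the state could not be read after it.

- **Placing:** a wrist picture after release put the tile at about (-5.7, -0.8) mm in the frame, 0.2° off the frame's axis.
- **Pushing:** the arm stopped where a flush tile should be. A picture taken while pushing put the tile at x ≈ -0.7 mm and about 0.2° off.
- **Final hold:** the wrist force was steady at about 10 N along the push and near 0 N vertically, with the spacer held at a 14.9 mm finger gap.

Some checks were weaker or disagreed:
- **Sideways position:** the last picture gave -3.6 mm against -0.8 mm before. The gripper hid part of the tile in it, and both values are within the 14 mm limit.
- **Foot height:** I worked out the spacer's foot at about 35 mm from the arm's position and did not see it directly. An earlier picture hinted it could be a few mm higher, where the limit is 41 mm.
- **Vertical force:** it rose to about 7 N during the push, which I took for friction on the tile. Raising the commanded height 0.8 mm removed it.
- **Contact forces:** the forces between spacer and tile, and between tile and fence, are inferred from the wrist force and not measured separately.

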